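# Sort two look-alike hubs by weight beside the press

### The job

Two identical-looking orange hubs with a black band stand on the press bench; one has a solid steel core, the other is a hollow shell, and only their weight tells them apart. Lift one a few centimetres clear of the bench and hold it still for a second to judge its weight, then put the solid hub in the blue bin and the hollow one in the yellow bin. Set each down standing upright on the bin's floor, do not drop it, and let go.

Things in the scene. Friction and masses are not known exactly. Their poses are not given: they have to be found in the camera images.
- hub_1: One of two look-alike orange plastic hubs standing upright on the bench: a round flange 56 mm in diameter and 20 mm high with a black band, above it (short cone to z = 24 mm) a plain round neck 40 mm in diameter up to the flat top at 75 mm, which has a small steel ring. Origin at the centre of the underside, z up. Of the two, one has a solid steel core (about 0.6 kg) and the other is a hollow shell (about 0.15 kg), each within 15 percent; nothing visible tells which.
- hub_2: One of two look-alike orange plastic hubs standing upright on the bench: a round flange 56 mm in diameter and 20 mm high with a black band, above it (short cone to z = 24 mm) a plain round neck 40 mm in diameter up to the flat top at 75 mm, which has a small steel ring. Origin at the centre of the underside, z up. Of the two, one has a solid steel core (about 0.6 kg) and the other is a hollow shell (about 0.15 kg), each within 15 percent; nothing visible tells which.
- blue_bin: Shallow open-topped blue plastic bin fixed to the bench, for solid hubs: 160 x 160 mm outside, 45 mm high, walls and floor 5 mm thick. Origin at the centre of its underside, axes along its sides, z up. The inner floor is 5 mm above the bench.
- yellow_bin: Shallow open-topped yellow plastic bin fixed to the bench, for hollow hubs: 160 x 160 mm outside, 45 mm high, walls and floor 5 mm thick. Origin at the centre of its underside, axes along its sides, z up. The inner floor is 5 mm above the bench.
Things that resemble listed ones, but are neither listed nor needed, are in the scene too. Of the things shaped like the yellow_bin, the yellow one is meant.

How it is judged:
By the outcome, as a careful person would: the job done as asked, in the order asked, and still so for the second after the job is handed in, with the robot touching nothing.
It also fails if it takes over 51 s, if anything falls off the work surface, if the arm or the gripper's body presses on something with over 40 N, if the wrist force passes 120 N, or if a joint passes its speed limit or range.

### The arm

A 6-joint arm with a two-finger parallel gripper is mounted at the origin on the work surface. World frame = base frame: x ahead of the robot, y to its left, z up, the work surface at z = 0. Lengths are in m, angles in rad, forces in N, time in s.
With the tool pointing down it reaches from about 0.3 to 0.95 m from the base axis. Payload 3.1 kg.
Tool frame: the origin (TCP) lies midway between the tips of the shut fingers; the grasp point (between the pads) lies 19 mm behind it; z points along the fingers, y is the direction in which the jaws open and shut (so a half turn about z gives the same grasp; the last joint's range is limited). The gripper opens to 85 mm and grips with 20 to 120 N. Pads are 22 mm wide; open, the fingers measure 114 mm over their backs; the gripper's body (76 mm by 85 mm) begins 54 mm behind the grasp point. The pads swing forward as they close: fully open they stand 13 mm farther back than shut.
Start: joints at [-1.284, 0.308, 1.634, -0, 1.2, -0.07], TCP at [0.218, -0.586, 0.231] pointing down, gripper open.
Joint ranges: [-3.06, 3.06], [-0.79, 1.96], [0.05, 2.63], [-1.19, 4.34], [0.05, 2.64], [-2.94, 2.94]. Speed limits (rad/s): [2.79, 2.79, 3.14, 3.14, 3.14, 3.14].

### API

Orientations are given as a rotation vector (axis times angle).
In Python, from cell import read_state, eyes, job gives the robot as it stands.
- The arm moves only by the tool step_arm, never from a script. Its argument "deltas" is a list of rows, each a list of 5 numbers: the shift along the tool's x, y, z in cm, then the turn about the tool's z in rad, then the opening, from 0 (shut) to 1 (fully open). A call has 1 to 12 rows; each row is the pose to reach, as a shift and turn from the pose commanded when the call began, along the tool's axes at that moment; what a row does not reach only later rows make up. A row lasts 1/12 s, in which the tool goes at most 41.7 mm and 7.16 degrees, less where a joint would pass 70% of its speed; a pose out of reach is approached as far as the arm can. A call with a gripper value outside its range is refused whole. The fingers move at their own pace and stop on an object; the grip force is fixed at half the most. Time passes only in rows, so rows that repeat a pose let the fingers close. It gives the time, the measured TCP pose, the force and the opening at its end, in the units of the state.
- read_state(): the state, without advancing time (a new reading comes with each control period).
- eyes.read_camera(name): name is "scene" or "top" or "wrist"; returns a dict with "image" (420x560x3 uint8, red, green, blue), "z_map" (420x560 float32, m along the optical axis (not along the pixel's ray), 0 where there is no reading), "mtx" (3x3 intrinsics, pixels), "world_from_camera" (4x4, takes a point from camera to world coordinates); the wrist camera has in their place "T_tool_cam" (4x4, takes a point from camera to tool coordinates, whose origin is the TCP and whose axes are the flange's). Camera axes: x right, y down, z forward; pixel columns grow to the right and rows downward; lengths in m; the calibration is good to about 2 mm. A picture is of the moment at which its call begins: read the wrist's pose just before it.
- job.job_done(): hands the job in, once; it reports no verdict.
The state is a dict: "time": time; "joints": joint angles; "qvel": joint speeds; "tau": joint torques, N m; "tool_pos": TCP position; "ee_rot": TCP orientation; "ft_force": force on the tool from outside, world axes, zero at the start; "ft_torque": the same for the moment, N m; "width": finger opening in m.
Only numpy, scipy, OpenCV 4.12 (cv2) and the standard library are available. Lean on these libraries where they do the work, as an engineer would, in place of code of your own. Each camera call takes 0.05 s, during which the arm holds its last target. There are 200 camera calls.

## Working session

There is one attempt and no reset: what is moved stays moved. The work goes in short steps, Python scripts to look and compute and a tool call to move; the robot and the scene stay as the last step left them, time stands still between calls to the robot, and variables do not carry over. Pictures are saved under pics/ and viewed, about 8 in all and at most 12, crops included, and the job is handed in when it is done.

Besides the shell and the picture viewer there is one more tool, called by a JSON object that holds its "fn" and its "kwargs". step_arm: Moves the arm, as the interface text tells. Its arguments: {"type":"object","properties":{"deltas":{"type":"array","items":{"type":"array","items":{"type":"number"}}}},"required":["deltas"]}

```bash
mkdir -p pics; cat > h.py <<'E'
import numpy as np,cv2
from cell import read_state,eyes,job
from scipy.spatial.transform import Rotation as R
def cam(n):
    s=read_state(); d=eyes.read_camera(n)
    if n=="wrist":
        T=np.eye(4);T[:3,:3]=R.from_rotvec(s["ee_rot"]).as_matrix();T[:3,3]=s["tool_pos"]
        d["world_from_camera"]=T@d["T_tool_cam"]
    return d
def pts(d):
    z=d["z_map"];h,w=z.shape;u,v=np.meshgrid(np.arange(w),np.arange(h));K=d["mtx"]
    P=np.stack([(u-K[0,2])/K[0,0]*z,(v-K[1,2])/K[1,1]*z,z],-1)
    W=P@d["world_from_camera"][:3,:3].T+d["world_from_camera"][:3,3];W[z<=0]=np.nan
    return W
def save(n,im): cv2.imwrite(f"pics/{n}.png",im[...,::-1])
E
python3 - <<'E'
from h import *
s=read_state();print({k:np.round(v,3) for k,v in s.items()})
print(R.from_rotvec(s["ee_rot"]).as_matrix().round(3))
for n in("top","scene"):
    d=cam(n);save(n+"1",d["image"]);np.savez(f"{n}.npz",**{k:v for k,v in d.items()})
    print(n,d["mtx"].round(1).tolist(),d["world_from_camera"].round(3).tolist())
E
```

```text
{'time': np.float64(0.0), 'joints': array([-1.284,  0.309,  1.635, -0.   ,  1.2  , -0.07 ]), 'qvel': array([ 0.   ,  0.   , -0.001,  0.   , -0.   , -0.   ]), 'tau': array([-2.0000e-03, -4.1526e+01, -2.7666e+01, -0.0000e+00,  1.0000e-02,
        0.0000e+00]), 'tool_pos': array([ 0.218, -0.585,  0.23 ]), 'ee_rot': array([-3.089, -0.557,  0.   ]), 'ft_force': array([-0.513,  0.071, -0.434]), 'ft_torque': array([ 0.021,  0.063, -0.026]), 'width': np.float64(0.085)}
[[ 0.937  0.349 -0.001]
 [ 0.349 -0.937  0.002]
 [ 0.    -0.002 -1.   ]]
top [[408.9, 0.0, 279.2], [0.0, 408.9, 209.8], [0.0, 0.0, 1.0]] [[0.024, -0.993, 0.113, 0.308], [-1.0, -0.022, 0.019, -0.0], [-0.016, -0.113, -0.993, 1.103], [0.0, 0.0, 0.0, 1.0]]
scene [[419.3, 0.0, 284.0], [0.0, 419.3, 208.8], [0.0, 0.0, 1.0]] [[0.717, 0.49, -0.497, 0.899], [0.697, -0.498, 0.515, -0.534], [0.004, -0.715, -0.699, 0.75], [0.0, 0.0, 0.0, 1.0]]
```

View pics/top1.png

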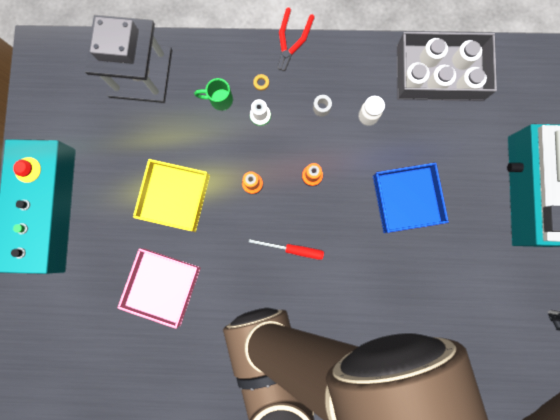

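View pics/scene1.png

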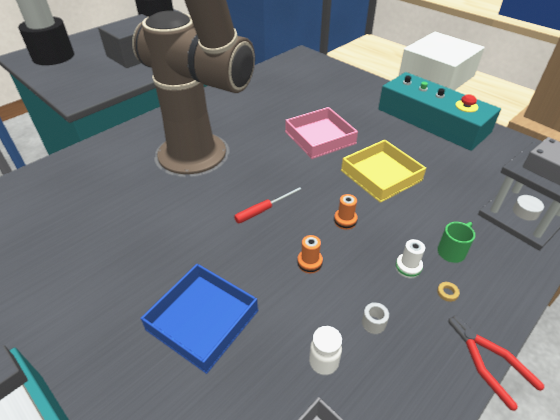

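Top view: the orange hubs are at (252,182) and (313,175), the yellow bin at (171,195), the blue bin at (410,198), and a pink bin at (160,288) is a decoy. The white/green spool at (260,112) is a look-alike in shape. In the scene view the hubs are at (347,210) and (311,252), yellow at (383,170), blue at (201,315). I'll measure these in both views and make one enlarged crop.

```bash
python3 - <<'E'
from h import *
crops=[]
for n in("top","scene"):
    d=dict(np.load(n+".npz"));W=pts(d);hsv=cv2.cvtColor(d["image"],cv2.COLOR_RGB2HSV)
    H,S,V=[hsv[...,i].astype(int) for i in range(3)]
    for c,m in(("orange",(H>=4)&(H<=14)&(S>170)&(V>90)),("yellow",(H>=24)&(H<=33)&(S>150)&(V>100)),("blue",(H>=105)&(H<=120)&(S>170)&(V>60))):
        m=cv2.morphologyEx(m.astype(np.uint8),cv2.MORPH_CLOSE,np.ones((9,9)) if c=="orange" else np.ones((3,3)))
        k,l,st,ce=cv2.connectedComponentsWithStats(m)
        for i in range(1,k):
            if st[i,4]<150: continue
            P=W[l==i];P=P[np.isfinite(P[:,2])&(P[:,0]<1.0)]
            if len(P)<50 or abs(P[:,:2]).max()>1: continue
            zm=np.percentile(P[:,2],98)
            T=P[P[:,2]>zm-.006]
            if c=="orange":
                (r)=cv2.minEnclosingCircle(T[:,:2].astype(np.float32))
            else:
                r=cv2.minAreaRect(T[:,:2].astype(np.float32))
            print(n,c,ce[i].round(),st[i,4],"z",np.percentile(P[:,2],[2,50,98]).round(4),"fit",r[0],r[1:], "mean",T.mean(0).round(4))
d=np.load("top.npz");a=cv2.resize(d["image"][140:240,120:460],None,fx=2.3,fy=2.3,interpolation=2)
d=np.load("scene.npz");b=cv2.resize(d["image"][180:290,280:450],None,fx=3,fy=3,interpolation=2)
c=np.zeros((a.shape[0]+b.shape[0],max(a.shape[1],b.shape[1]),3),np.uint8);c[:a.shape[0],:a.shape[1]]=a;c[a.shape[0]:,:b.shape[1]]=b;save("crop1",c)
E
```

```text
top orange [311. 179.] 151 z [0.0135 0.0247 0.074 ] fit (0.5206830501556396, -0.06435229629278183) (0.017923519015312195,) mean [ 0.5124 -0.0665  0.0726]
top yellow [169. 189.] 846 z [0.0036 0.0306 0.0481] fit (0.4620157480239868, 0.30676865577697754) ((0.15995411574840546, 0.15592198073863983), 78.51609802246094) mean [0.4665 0.3128 0.0452]
top blue [410. 198.] 3933 z [0.0013 0.0063 0.0467] fit (0.47003233432769775, -0.3243468999862671) ((0.15850962698459625, 0.15948663651943207), 10.528829574584961) mean [ 0.4659 -0.3209  0.0449]
scene orange [346. 214.] 343 z [0.0158 0.0358 0.0713] fit (0.5095593333244324, 0.08489251136779785) (0.015785951167345047,) mean [0.5126 0.0809 0.0688]
scene orange [310. 258.] 385 z [0.016  0.0353 0.0733] fit (0.535334050655365, -0.07555454969406128) (0.016332922503352165,) mean [ 0.5394 -0.079   0.0711]
scene yellow [383. 170.] 1341 z [0.007  0.0245 0.0406] fit (0.46535149216651917, 0.30599021911621094) ((0.16012036800384521, 0.15804217755794525), 78.16476440429688) mean [0.4685 0.305  0.0378]
scene blue [200. 318.] 4945 z [0.0017 0.0046 0.0448] fit (0.4733532667160034, -0.32549411058425903) ((0.15806981921195984, 0.15758280456066132), 10.504800796508789) mean [ 0.4995 -0.3468  0.0433]
```

View pics/crop1.png

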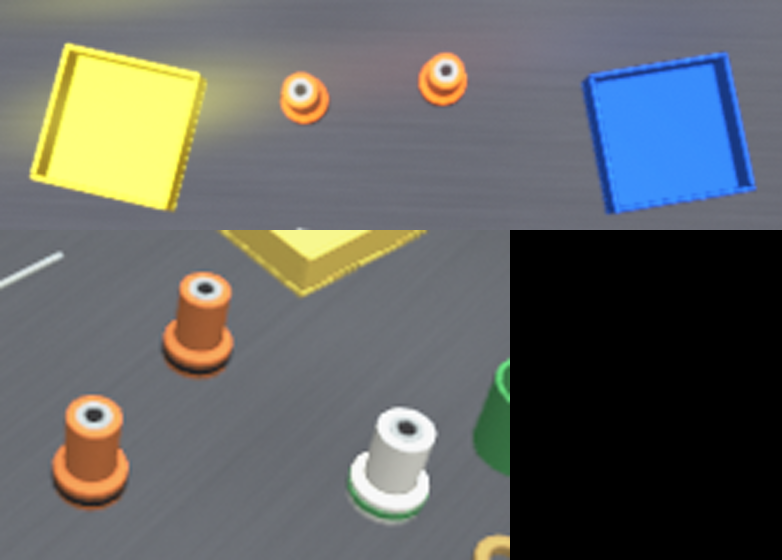

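The crop confirms two orange hubs with a black band; the white one with the green band is a decoy. The yellow bin is the left one and the blue bin the right. Next I triangulate the ring centres.

```bash
python3 - <<'E'
from h import *
D={n:dict(np.load(n+".npz")) for n in("top","scene")}
def ray(n,p):
    d=D[n];T=d["world_from_camera"];r=T[:3,:3]@np.linalg.inv(d["mtx"])@[p[0],p[1],1];return T[:3,3],r/np.linalg.norm(r)
for nm,pt,ps in(("A",(250.2,178.8),(348,199)),("B",(313.6,171),(311,241))):
    A=np.zeros((3,3));b=np.zeros(3);rs=[]
    for n,p in(("top",pt),("scene",ps)):
        o,r=ray(n,p);M=np.eye(3)-np.outer(r,r);A+=M;b+=M@o;rs.append((o,r))
    x=np.linalg.solve(A,b);n=np.cross(rs[0][1],rs[1][1]);gap=(rs[1][0]-rs[0][0])@n/np.linalg.norm(n)
    print(nm,"tri",x.round(4),"gap",gap.round(4),"rays at z=.075",[(o+r*(.075-o[2])/r[2])[:2].round(4) for o,r in rs])
    for n in D:
        W=pts(D[n]);T=W[(np.hypot(W[...,0]-x[0],W[...,1]-x[1])<.04)&(W[...,2]>.066)]
        print("  ",n,len(T),T.min(0).round(4),T.max(0).round(4),((T.min(0)+T.max(0))/2).round(4),np.median(T[:,2]).round(4))
    # neck clearance
for n in D:
    W=pts(D[n]); q=W[np.isfinite(W[...,2])]
    for nm,ctr in(("yel",(.464,.306)),("blu",(.4715,-.325))):
        s=q[np.hypot(q[:,0]-ctr[0],q[:,1]-ctr[1])<.05];print(n,nm,"floor z",np.median(s[:,2]).round(4))
E
```

```text
A tri [0.5028 0.0947 0.0739] gap -0.0003 rays at z=.075 [array([0.5028, 0.0947]), array([0.5034, 0.0936])]
   top 195 [0.4842 0.0748 0.0669] [0.5228 0.1136 0.081 ] [0.5035 0.0942 0.0739] 0.0757
   scene 182 [0.4851 0.0734 0.066 ] [0.5236 0.1158 0.0776] [0.5043 0.0946 0.0718] 0.0735
B tri [ 0.5273 -0.0663  0.0739] gap 0.0018 rays at z=.075 [array([ 0.5264, -0.0668]), array([ 0.5285, -0.0664])]
   top 196 [ 0.5093 -0.0857  0.0665] [ 0.548  -0.0475  0.0805] [ 0.5286 -0.0666  0.0735] 0.0756
   scene 240 [ 0.5107 -0.0856  0.0667] [ 0.5496 -0.0464  0.0773] [ 0.5301 -0.066   0.072 ] 0.074
top yel floor z 0.0057
top blu floor z 0.0054
scene yel floor z 0.0036
scene blu floor z 0.0042
```

Positions agree to about 2 mm across views and with the given heights: A ≈ (0.503, 0.0945), B ≈ (0.528, −0.0665). The bins are at yellow (0.464, 0.306) and blue (0.472, −0.325). B goes first, so I move above it.

{"fn": "step_arm", "kwargs": {"deltas": [[1, -0.8, 0, 0, 1], [3.3, -2.6, 0, 0, 1], [6.4, -5.1, 0, 0, 1], [9.4, -7.6, 0, 0, 1], [12.5, -10, 0, 0, 1], [15.6, -12.5, 0, 0, 1], [18.6, -14.9, 0, 0, 1], [21.7, -17.4, 0, 0, 1], [24.8, -19.8, 0, 0, 1], [27.8, -22.3, 0, 0, 1], [30.9, -24.8, 0, 0, 1], [34, -27.2, 0, 0, 1]]}}

```text
time: 1.1
tool_pos: [0.4419, -0.2091, 0.2311]
ee_rot: [-3.091, -0.557, 0.0]
ft_force: [1.0, 0.0, 0.7]
width: 0.0858
```

{"fn": "step_arm", "kwargs": {"deltas": [[3, -2.4, 0.5, 0, 1], [6, -4.8, 1.5, 0, 1], [8.8, -7, 3, 0, 1], [11, -8.8, 5, 0, 1], [12.4, -10, 7, 0, 1], [13.1, -10.5, 8, 0, 1], [13.2, -10.6, 8, 0, 1], [13.2, -10.6, 8, 0, 1], [13.2, -10.6, 8, 0, 1]]}}

```text
time: 1.85
tool_pos: [0.5287, -0.0674, 0.1522]
ee_rot: [3.091, 0.557, 0.001]
ft_force: [-0.3, -0.3, 0.0]
width: 0.0853
```

```bash
python3 - <<'E'
from h import *
s=read_state();print(s["time"],s["tool_pos"].round(4),s["ee_rot"].round(3),s["ft_force"].round(2))
print(R.from_rotvec(s["ee_rot"]).as_matrix().round(3))
d=cam("wrist");save("wr1",d["image"]);W=pts(d)
T=W[(np.hypot(W[...,0]-.528,W[...,1]+.0665)<.04)&(W[...,2]>.068)&(W[...,2]<.085)]
print(len(T),T.min(0).round(4),T.max(0).round(4),((T.min(0)+T.max(0))/2).round(4),np.median(T,axis=0).round(4))
E
```

```text
1.85 [ 0.5287 -0.0674  0.1522] [3.091e+00 5.570e-01 1.000e-03] [-0.33 -0.32  0.01]
[[ 0.937  0.349  0.001]
 [ 0.349 -0.937 -0.001]
 [ 0.001  0.001 -1.   ]]
2826 [ 0.5076 -0.0858  0.0681] [ 0.5473 -0.0465  0.077 ] [ 0.5275 -0.0661  0.0725] [ 0.5289 -0.0656  0.0745]
```

View pics/wr1.png

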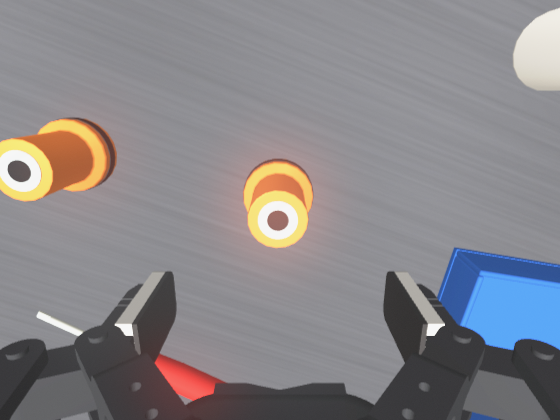

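The wrist view shows the hub at (278,220), midway between the fingers; measured centre (0.5275, −0.066), top 0.0745. Nothing else is close to the fingers. I descend, grip and lift.

{"fn": "step_arm", "kwargs": {"deltas": [[0, -0.1, 1, 0, 1], [0, -0.1, 2.5, 0, 1], [0, -0.1, 4.2, 0, 1], [0, -0.1, 6, 0, 1], [0, -0.1, 7.8, 0, 1], [0, -0.1, 9.4, 0, 1], [0, -0.1, 10.8, 0, 1], [0, -0.1, 11.7, 0, 1], [0, -0.1, 12.2, 0, 1], [0, -0.1, 12.2, 0, 1], [0, -0.1, 12.2, 0, 1]]}}

```text
time: 2.82
tool_pos: [0.5285, -0.0661, 0.0296]
ee_rot: [3.092, 0.557, 0.001]
ft_force: [-1.4, -0.5, -0.3]
width: 0.0852
```

{"fn": "step_arm", "kwargs": {"deltas": [[0, 0, 0, 0, 0.8], [0, 0, 0, 0, 0.6], [0, 0, 0, 0, 0.5], [0, 0, 0, 0, 0.4], [0, 0, 0, 0, 0.2], [0, 0, 0, 0, 0], [0, 0, 0, 0, 0], [0, 0, 0, 0, 0], [0, 0, 0, 0, 0], [0, 0, 0, 0, 0], [0, 0, 0, 0, 0]]}}

```text
time: 3.73
tool_pos: [0.5291, -0.066, 0.0302]
ee_rot: [3.091, 0.558, 0.002]
ft_force: [-1.4, -1.7, 5.9]
width: 0.0387
```

{"fn": "step_arm", "kwargs": {"deltas": [[0, 0, -0.3, 0, 0], [0, 0, -1, 0, 0], [0, 0, -2, 0, 0], [0, 0, -3, 0, 0], [0, 0, -4, 0, 0], [0, 0, -4.7, 0, 0], [0, 0, -5, 0, 0], [0, 0, -5, 0, 0], [0, 0, -5, 0, 0], [0, 0, -5, 0, 0]]}}

```text
time: 4.57
tool_pos: [0.5276, -0.0656, 0.0789]
ee_rot: [-3.091, -0.557, 0.001]
ft_force: [0.0, 0.2, -5.6]
width: 0.0384
```

{"fn": "step_arm", "kwargs": {"deltas": [[0, 0, 0, 0, 0], [0, 0, 0, 0, 0], [0, 0, 0, 0, 0], [0, 0, 0, 0, 0], [0, 0, 0, 0, 0], [0, 0, 0, 0, 0]]}}

```text
time: 5.07
tool_pos: [0.5281, -0.0657, 0.0792]
ee_rot: [-3.092, -0.557, 0.0]
ft_force: [-0.2, 0.4, -4.8]
width: 0.0389
```

{"fn": "step_arm", "kwargs": {"deltas": [[0, 0, 0, 0, 0], [0, 0, 0, 0, 0], [0, 0, 0, 0, 0], [0, 0, 0, 0, 0], [0, 0, 0, 0, 0], [0, 0, 0, 0, 0], [0, 0, 0, 0, 0], [0, 0, 0, 0, 0]]}}

```text
time: 5.73
tool_pos: [0.5282, -0.0657, 0.0793]
ee_rot: [-3.092, -0.557, 0.0]
ft_force: [0.4, 0.1, -5.0]
width: 0.0389
```

```bash
python3 - <<'E'
from h import *
d=cam("wrist");save("wr2",d["image"]);s=read_state();print(s["time"],s["tool_pos"],s["ft_force"].round(2),s["width"])
d=cam("scene");W=pts(d);x,y=s["tool_pos"][:2]
r=np.hypot(W[...,0]-x,W[...,1]-y)<.05
Z=W[r][:,2];print(np.percentile(Z,[1,5,50,90]))
save("sc2",cv2.resize(d["image"][130:330,180:430],None,fx=2.4,fy=2.4))
E
```

```text
5.7833 [ 0.52817611 -0.06566609  0.07930224] [-1.    0.23 -5.81] 0.038916578416861795
[-0.00308306 -0.00157962  0.29555307  0.42947959]
```

View pics/sc2.png

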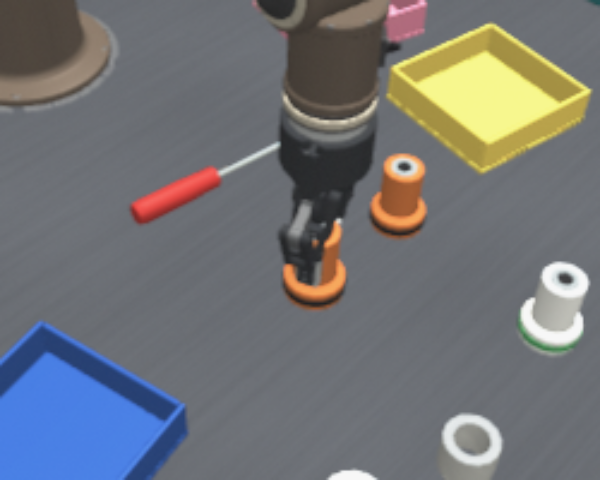

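Held for over a second about 5 cm up: the sensor reads about −5 to −5.8 N, so this is the solid hub (the hollow one would read about 1.5 N). The view shows it off the bench at (315,270). It goes to the blue bin.

{"fn": "step_arm", "kwargs": {"deltas": [[0, 0, -1, 0, 0], [0, 0, -2.5, 0, 0], [-0.4, 0.7, -3.6, 0, 0], [-1.4, 2.2, -4, 0, 0], [-2.7, 4.2, -4, 0, 0], [-4.1, 6.4, -4, 0, 0], [-5.6, 8.7, -4, 0, 0], [-7.1, 11, -4, 0, 0], [-8.6, 13.4, -4, 0, 0], [-10, 15.6, -4, 0, 0], [-11.4, 17.8, -4, 0, 0], [-12.6, 19.6, -4, 0, 0]]}}

```text
time: 6.83
tool_pos: [0.4782, -0.2961, 0.1205]
ee_rot: [3.09, 0.556, 0.001]
ft_force: [0.3, -0.0, -5.7]
width: 0.0387
```

{"fn": "step_arm", "kwargs": {"deltas": [[-1, 1.6, 0, 0, 0], [-1.5, 2.4, 0, 0, 0], [-1.7, 2.7, 0, 0, 0], [-1.7, 2.7, 0, 0, 0], [-1.7, 2.7, 0, 0, 0], [-1.7, 2.7, 0, 0, 0]]}}

```text
time: 7.33
tool_pos: [0.4721, -0.3233, 0.1191]
ee_rot: [-3.09, -0.559, 0.0]
ft_force: [-0.0, 0.4, -5.9]
width: 0.0386
```

```bash
python3 - <<'E'
from h import *
s=read_state();print(s["time"],s["tool_pos"].round(4),s["ft_force"].round(2),s["width"])
d=cam("wrist");save("wr3",d["image"])
E
```

```text
7.3333 [ 0.4721 -0.3233  0.1191] [-0.03  0.39 -5.89] 0.03857576086237211
```

View pics/wr3.png

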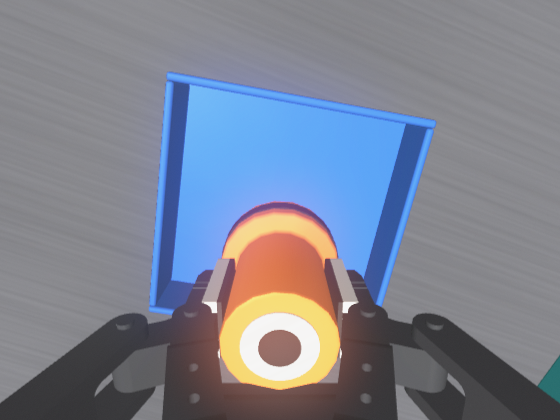

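The hub is held upright at (280,345), over the middle of the blue bin. Floor contact is expected at TCP z ≈ 0.035, so I lower to just above it and then creep.

{"fn": "step_arm", "kwargs": {"deltas": [[0, 0, 0.7, 0, 0], [0, 0, 1.8, 0, 0], [0, 0, 3, 0, 0], [0, 0, 4.2, 0, 0], [0, 0, 5.4, 0, 0], [0, 0, 6.5, 0, 0], [0, 0, 7.3, 0, 0], [0, 0, 7.8, 0, 0], [0, 0, 7.9, 0, 0], [0, 0, 7.9, 0, 0], [0, 0, 7.9, 0, 0]]}}

```text
time: 8.3
tool_pos: [0.4726, -0.325, 0.0407]
ee_rot: [3.091, 0.557, 0.001]
ft_force: [-0.0, -0.2, -5.3]
width: 0.0386
```

{"fn": "step_arm", "kwargs": {"deltas": [[0, 0, 0.1, 0, 0], [0, 0, 0.2, 0, 0], [0, 0, 0.3, 0, 0], [0, 0, 0.3, 0, 0], [0, 0, 0.3, 0, 0]]}}

```text
time: 8.72
tool_pos: [0.472, -0.3245, 0.0374]
ee_rot: [3.092, 0.557, 0.0]
ft_force: [-0.4, -0.6, -5.6]
width: 0.0386
```

{"fn": "step_arm", "kwargs": {"deltas": [[0, 0, 0.05, 0, 0], [0, 0, 0.1, 0, 0], [0, 0, 0.15, 0, 0], [0, 0, 0.2, 0, 0], [0, 0, 0.2, 0, 0], [0, 0, 0.2, 0, 0]]}}

```text
time: 9.22
tool_pos: [0.4721, -0.3246, 0.0352]
ee_rot: [-3.092, -0.557, 0.0]
ft_force: [0.4, 0.1, -6.2]
width: 0.0387
```

{"fn": "step_arm", "kwargs": {"deltas": [[0, 0, 0.05, 0, 0], [0, 0, 0.1, 0, 0], [0, 0, 0.1, 0, 0], [0, 0, 0.1, 0, 0]]}}

```text
time: 9.55
tool_pos: [0.4721, -0.3246, 0.0352]
ee_rot: [-3.092, -0.557, 0.0]
ft_force: [-3.1, 2.4, 5.1]
width: 0.0386
```

Contact: the force changed from −6 to +5 N and z stopped at 0.0352, as predicted. I open gently.

{"fn": "step_arm", "kwargs": {"deltas": [[0, 0, 0, 0, 0.45], [0, 0, 0, 0, 0.5], [0, 0, 0, 0, 0.6], [0, 0, 0, 0, 0.7], [0, 0, 0, 0, 0.75], [0, 0, 0, 0, 0.75], [0, 0, 0, 0, 0.75]]}}

```text
time: 10.13
tool_pos: [0.4722, -0.3247, 0.0342]
ee_rot: [3.091, 0.557, 0.0]
ft_force: [0.8, -1.1, 1.3]
width: 0.0638
```

{"fn": "step_arm", "kwargs": {"deltas": [[0, 0, -0.3, 0, 0.75], [0, 0, -1, 0, 0.75], [0, 0, -2, 0, 0.75], [0, 0, -3.5, 0, 0.75], [0, 0, -5.5, 0, 0.75], [0, 0, -7.5, 0, 0.75], [0, 0, -9.5, 0, 1], [0, 0, -11, 0, 1], [0, 0, -12, 0, 1], [0, 0, -12, 0, 1], [0, 0, -12, 0, 1]]}}

```text
time: 11.05
tool_pos: [0.4724, -0.3248, 0.1552]
ee_rot: [3.09, 0.557, 0.002]
ft_force: [0.9, 0.5, -0.2]
width: 0.0857
```

```bash
python3 - <<'E'
from h import *
s=read_state();print(s["time"],s["tool_pos"].round(4),s["ft_force"].round(2),s["width"])
print(R.from_rotvec(s["ee_rot"]).as_matrix().round(3))
d=cam("wrist");save("wr4",d["image"]);W=pts(d)
T=W[(np.hypot(W[...,0]-.472,W[...,1]+.325)<.05)&(W[...,2]>.07)&(W[...,2]<.09)]
print(len(T),((T.min(0)+T.max(0))/2).round(4),T.max(0)-T.min(0),np.median(T[:,2]).round(4))
E
```

```text
11.05 [ 0.4724 -0.3248  0.1552] [ 0.91  0.47 -0.19] 0.08566318662314536
[[ 0.937  0.349  0.001]
 [ 0.349 -0.937 -0.001]
 [ 0.001  0.002 -1.   ]]
2916 [ 0.4708 -0.3249  0.0761] [0.03961051 0.03931191 0.01222648] 0.0794
```

View pics/wr4.png

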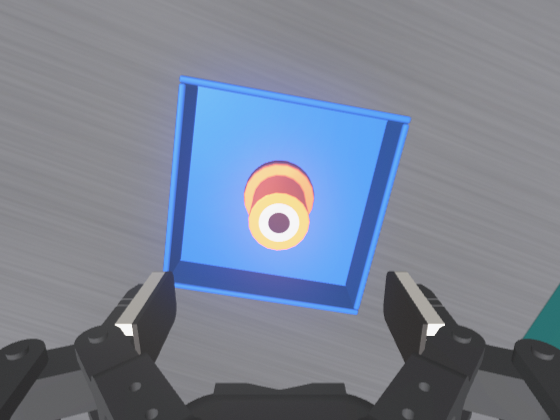

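The solid hub stands upright at (278,222) in the blue bin, top at 0.0794. Now hub A.

{"fn": "step_arm", "kwargs": {"deltas": [[0.4, -0.9, 0, 0, 1], [1.4, -3.1, 0, 0, 1], [3, -6.5, 0, 0, 1], [4.6, -10, 0, 0, 1], [6.2, -13.5, 0, 0, 1], [7.8, -17, 0, 0, 1], [9.4, -20.5, 0, 0, 1], [11, -24, 0, 0, 1], [12.6, -27.5, 0, 0, 1], [14.2, -31, 0, 0, 1], [15.6, -34, 0, 0, 1], [16.6, -36.2, 0, 0, 1]]}}

```text
time: 12.1
tool_pos: [0.4994, 0.0759, 0.1529]
ee_rot: [-3.09, -0.56, 0.004]
ft_force: [0.6, 0.1, -0.1]
width: 0.0856
```

{"fn": "step_arm", "kwargs": {"deltas": [[0.6, -1.3, 0, 0, 1], [0.9, -2, 0, 0, 1], [0.9, -2, 0, 0, 1], [0.9, -2, 0, 0, 1], [0.9, -2, 0, 0, 1]]}}

```text
time: 12.52
tool_pos: [0.5021, 0.0937, 0.1537]
ee_rot: [3.092, 0.556, -0.002]
ft_force: [-0.3, -0.7, 1.3]
width: 0.0854
```

```bash
python3 - <<'E'
from h import *
s=read_state();print(s["time"],s["tool_pos"].round(4),s["ft_force"].round(2),s["width"])
d=cam("wrist");save("wr5",d["image"]);W=pts(d)
T=W[(np.hypot(W[...,0]-.503,W[...,1]-.0945)<.04)&(W[...,2]>.068)&(W[...,2]<.085)]
print(len(T),((T.min(0)+T.max(0))/2).round(4),np.median(T[:,2]).round(4))
E
```

```text
12.5167 [0.5021 0.0937 0.1537] [-0.27 -0.7   1.28] 0.08538497303980551
2796 [0.502  0.095  0.0728] 0.0745
```

The wrist view gives hub A at (0.502, 0.095), top 0.0745, which is consistent. Descend and grip.

{"fn": "step_arm", "kwargs": {"deltas": [[0, -0.1, 1, 0, 1], [0, -0.1, 2.5, 0, 1], [0, -0.1, 4.2, 0, 1], [0, -0.1, 6, 0, 1], [0, -0.1, 7.8, 0, 1], [0, -0.1, 9.4, 0, 1], [0, -0.1, 10.8, 0, 1], [0, -0.1, 11.8, 0, 1], [0, -0.1, 12.4, 0, 1], [0, -0.1, 12.4, 0, 1], [0, -0.1, 12.4, 0, 1]]}}

```text
time: 13.48
tool_pos: [0.5023, 0.0952, 0.0301]
ee_rot: [-3.092, -0.557, 0.0]
ft_force: [0.5, -0.2, 0.4]
width: 0.0854
```

{"fn": "step_arm", "kwargs": {"deltas": [[0, 0, 0, 0, 0.8], [0, 0, 0, 0, 0.6], [0, 0, 0, 0, 0.5], [0, 0, 0, 0, 0.4], [0, 0, 0, 0, 0.2], [0, 0, 0, 0, 0], [0, 0, 0, 0, 0], [0, 0, 0, 0, 0], [0, 0, 0, 0, 0], [0, 0, 0, 0, 0], [0, 0, 0, 0, 0]]}}

```text
time: 14.4
tool_pos: [0.5031, 0.0955, 0.0312]
ee_rot: [3.092, 0.558, 0.002]
ft_force: [-0.6, -0.3, 6.3]
width: 0.0388
```

{"fn": "step_arm", "kwargs": {"deltas": [[0, 0, -0.3, 0, 0], [0, 0, -1, 0, 0], [0, 0, -2, 0, 0], [0, 0, -3, 0, 0], [0, 0, -4, 0, 0], [0, 0, -5, 0, 0], [0, 0, -6.5, 0, 0], [0, 0, -8, 0, 0], [0, 0, -9, 0, 0], [0, 0, -9, 0, 0], [0, 0, -9, 0, 0], [0, 0, -9, 0, 0]]}}

```text
time: 15.4
tool_pos: [0.5017, 0.0954, 0.1199]
ee_rot: [-3.092, -0.557, 0.001]
ft_force: [0.3, 0.1, -2.0]
width: 0.0386
```

{"fn": "step_arm", "kwargs": {"deltas": [[0, 0, 0, 0, 0], [0, 0, 0, 0, 0], [0, 0, 0, 0, 0], [0, 0, 0, 0, 0], [0, 0, 0, 0, 0], [0, 0, 0, 0, 0], [0, 0, 0, 0, 0], [0, 0, 0, 0, 0], [0, 0, 0, 0, 0], [0, 0, 0, 0, 0], [0, 0, 0, 0, 0], [0, 0, 0, 0, 0]]}}

```text
time: 16.4
tool_pos: [0.5023, 0.0955, 0.1203]
ee_rot: [-3.092, -0.558, -0.0]
ft_force: [0.4, -0.2, -1.5]
width: 0.039
```

This one reads about −1.5 to −2 N, so it is the hollow hub and goes to the yellow bin.

{"fn": "step_arm", "kwargs": {"deltas": [[0.1, -0.6, 0, 0, 0], [0.4, -2, 0, 0, 0], [0.8, -4.2, 0, 0, 0], [1.2, -6.6, 0, 0, 0], [1.6, -9, 0, 0, 0], [2, -11.4, 0, 0, 0], [2.5, -13.8, 0, 0, 0], [2.9, -16.2, 0, 0, 0], [3.3, -18.4, 0, 0, 0], [3.6, -20.1, 0, 0, 0], [3.8, -20.9, 0, 0, 0], [3.8, -21.1, 0, 0, 0]]}}

```text
time: 17.4
tool_pos: [0.4639, 0.3081, 0.1203]
ee_rot: [-3.091, -0.561, -0.001]
ft_force: [0.4, 0.2, -1.3]
width: 0.0386
```

{"fn": "step_arm", "kwargs": {"deltas": [[0, 0, 0, 0, 0], [0, 0, 0, 0, 0], [0, 0, 0, 0, 0], [0, 0, 0, 0, 0]]}}

```text
time: 17.73
tool_pos: [0.4643, 0.3054, 0.1202]
ee_rot: [3.092, 0.555, -0.001]
ft_force: [-0.1, -0.3, -1.3]
width: 0.0387
```

```bash
python3 - <<'E'
from h import *
s=read_state();print(s["time"],s["tool_pos"].round(4),s["ft_force"].round(2),s["width"])
d=cam("wrist");save("wr6",d["image"])
E
```

```text
17.7333 [0.4643 0.3054 0.1202] [-0.11 -0.35 -1.31] 0.038715952425862885
```

View pics/wr6.png

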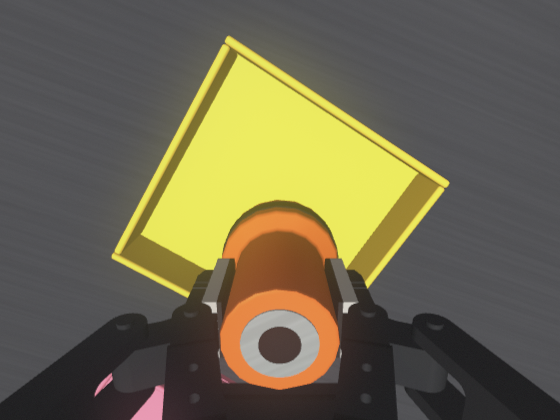

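The hub is upright at (280,345), centred over the yellow bin; contact is expected at TCP z ≈ 0.035. Lowering.

{"fn": "step_arm", "kwargs": {"deltas": [[0, 0, 0.7, 0, 0], [0, 0, 1.8, 0, 0], [0, 0, 3, 0, 0], [0, 0, 4.2, 0, 0], [0, 0, 5.4, 0, 0], [0, 0, 6.5, 0, 0], [0, 0, 7.4, 0, 0], [0, 0, 7.9, 0, 0], [0, 0, 8.1, 0, 0], [0, 0, 8.1, 0, 0], [0, 0, 8.1, 0, 0]]}}

```text
time: 18.7
tool_pos: [0.4646, 0.3067, 0.0396]
ee_rot: [-3.091, -0.558, -0.001]
ft_force: [0.5, 0.6, -1.4]
width: 0.0388
```

{"fn": "step_arm", "kwargs": {"deltas": [[0, 0, 0.1, 0, 0], [0, 0, 0.2, 0, 0], [0, 0, 0.25, 0, 0], [0, 0, 0.3, 0, 0], [0, 0, 0.3, 0, 0]]}}

```text
time: 19.12
tool_pos: [0.4642, 0.3064, 0.0364]
ee_rot: [-3.092, -0.557, -0.0]
ft_force: [-0.2, 0.3, -0.4]
width: 0.0388
```

{"fn": "step_arm", "kwargs": {"deltas": [[0, 0, 0.05, 0, 0], [0, 0, 0.1, 0, 0], [0, 0, 0.1, 0, 0], [0, 0, 0.1, 0, 0]]}}

```text
time: 19.45
tool_pos: [0.4643, 0.3065, 0.0363]
ee_rot: [3.092, 0.558, -0.0]
ft_force: [-1.2, -1.3, 4.9]
width: 0.0386
```

Contact (+4.9 N, z stopped at 0.0363). Release and retreat.

{"fn": "step_arm", "kwargs": {"deltas": [[0, 0, 0, 0, 0.45], [0, 0, 0, 0, 0.5], [0, 0, 0, 0, 0.6], [0, 0, 0, 0, 0.7], [0, 0, 0, 0, 0.75], [0, 0, 0, 0, 0.75], [0, 0, 0, 0, 0.75]]}}

```text
time: 20.03
tool_pos: [0.4642, 0.3064, 0.0352]
ee_rot: [-3.092, -0.557, 0.0]
ft_force: [0.2, -1.0, 0.0]
width: 0.0642
```

{"fn": "step_arm", "kwargs": {"deltas": [[0, 0, -0.3, 0, 0.75], [0, 0, -1, 0, 0.75], [0, 0, -2, 0, 0.75], [0, 0, -3.5, 0, 0.75], [0, 0, -5.5, 0, 0.75], [0, 0, -7.5, 0, 0.75], [0, 0, -9.5, 0, 1], [0, 0, -11, 0, 1], [0, 0, -12, 0, 1], [0, 0, -12, 0, 1], [0, 0, -12, 0, 1]]}}

```text
time: 20.95
tool_pos: [0.4645, 0.3066, 0.1562]
ee_rot: [-3.091, -0.557, -0.003]
ft_force: [-0.7, -0.7, -0.1]
width: 0.0855
```

```bash
python3 - <<'E'
from h import *
s=read_state();print(s["time"],s["tool_pos"].round(4),s["ft_force"].round(2),s["width"],abs(s["qvel"]).max())
d=cam("wrist");W=pts(d)
T=W[(np.hypot(W[...,0]-.464,W[...,1]-.306)<.05)&(W[...,2]>.07)&(W[...,2]<.09)]
print(len(T),((T.min(0)+T.max(0))/2).round(4),np.median(T[:,2]).round(4))
e=cam("scene");save("fin",np.hstack([cv2.resize(d["image"],(400,300)),cv2.resize(e["image"],(400,300))]))
E
```

```text
20.95 [0.4645 0.3066 0.1562] [-0.71 -0.71 -0.12] 0.08550146910726787 0.028157422557156017
2908 [0.4635 0.3062 0.0761] 0.0795
```

View pics/fin.png

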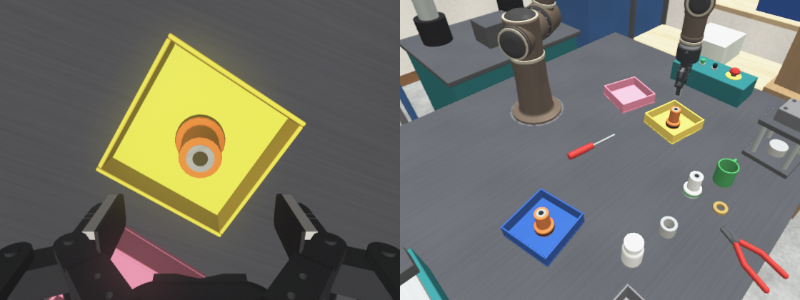

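Both hubs stand upright in their bins: yellow at (200,155) on the left, blue at (543,220) on the right. The gripper is clear, so I hand the job in.

```bash
python3 -c "
from cell import job;print(job.job_done())"
```

```text
the job is handed in; nothing more can be done
None
```

Both hubs are in their bins and the job is handed in, finished at about 21 s of the 51 s allowed.

- **First hub (the one nearer the blue bin):** I lifted it about 5 cm and held it still for over a second. It read about 5–5.9 N, so it is the solid one, and I set it down in the blue bin.
- **Second hub:** it read about 1.3–2 N, which fits the hollow shell, and I set it down in the yellow bin.

Each was lowered until the force sensor showed floor contact at about 5 N, then released.

After each release the wrist camera showed the hub upright near the centre of its bin. The tops measured 0.0794 m (blue) and 0.0795 m (yellow), against 0.080 m expected. The last scene picture showed both hubs standing and the gripper clear at TCP z = 0.156 m. No checks failed; positions from the different views agreed to about 2–3 mm.

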